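# Press the bearing home and hold the press down

## Robot

A 6-joint arm with a two-finger parallel gripper is mounted at the origin on a cart in front of the work surface, level with it; the furniture and walls round the work are solid. World frame = base frame: x ahead of the robot, y to its left, z up, the work surface at z = 0. Lengths are in mm, angles in rad, forces in N, time in s.
With the tool pointing down it reaches from about 350 to 775 mm from the base axis. Payload 7.3 kg.
Tool frame: the origin (TCP) lies at the very end of the fingers, on their centre line; the grasp point (between the pads) lies 19 mm behind it; z points along the fingers, y is the line along which they close (so a half turn about z gives the same grasp; the last joint's range is limited). The gripper opens to 92 mm and grips with 3 to 60 N. Pads are 19 mm wide; open, the fingers measure 130 mm over their backs; the gripper's body (75 mm by 190 mm) begins 47 mm behind the grasp point.
Start: joints at [-1.324, 0.342, 1.524, -0, 1.275, -0.146], TCP at [200.981, -485.027, 226.741] pointing down, gripper open.
Joint ranges: [-2.53, 2.53], [-0.77, 2.02], [0.04, 2.7], [-1, 4.14], [0.28, 2.66], [-3.11, 3.11]. Speed limits (rad/s): [2.57, 2.57, 3.14, 3.14, 3.14, 3.14].

## Interface

Orientations are given as [roll, pitch, yaw] about the fixed x, y, z axes, in that order (R = Rz(yaw) Ry(pitch) Rx(roll)).
In Python, from plant import bot gives the robot as it stands.
- The arm moves only by the tool jog_arm, never from a script. Its argument "targets" is a list of rows, each an object with "xyz": the shift along the tool's x, y, z as a fraction of full scale, a list of three; "spin": the turn about the tool's z as a fraction of full scale. In form: [{"xyz": [x, y, z], "spin": spin}, ...]. A call has exactly 10 rows; each row shifts and turns the commanded pose from where the row before left it, along the tool's axes as they then stand; what a row does not reach is not made up. Full scale, the value 1, is 80 mm for a shift and 0.1 rad for a turn. A row lasts 1/8 s, in which the tool goes at most 62.5 mm and 10.7 degrees, less where a joint would pass 70% of its speed; a pose out of reach is approached as far as the arm can. A call with a number of a shift or a turn outside -1 to 1 is refused whole. A call with a gripper value outside its range is refused whole. "gripper" is the opening in per cent of the stroke, from 0 (shut) to 100 (fully open), set as the call begins (left out, the last holds). The fingers move at their own pace and stop on an object; the grip force is fixed at half the most. Time passes only in rows, so rows that do not move let the fingers close, or fill a call up. It gives the time, the measured TCP pose, the force, the opening and the grip force at its end, in the units of the state.
- bot.get_obs(): the state, without advancing time (a new reading comes with each control period).
- bot.capture(name): name is "scene" or "side" or "wrist"; returns the picture (420x560x3 uint8, blue, green, red); there is no depth.
- bot.get_calibration(name): a dict with "vfov" (degrees; the focal length in pixels is half the picture's height over the tangent of half this angle, whatever the lens; pixels are square), "cx", "cy" (the principal point, pixels), "eye" and "rotation" of the camera in the world. Camera axes: x right, y down, z forward; pixel columns grow to the right and rows downward; lengths in mm; the calibration is good to about 2 mm. A picture is of the moment at which its call begins: read the wrist's pose just before it. get_calibration takes no time and is no camera call; for the wrist camera it gives the pose at the moment of the call.
- bot.close_job(): hands the job in; it is judged then, once.
The state is a dict: "time": time; "joint_positions": joint angles; "dq": joint speeds; "tau": joint torques, N m; "tool_pos": TCP position; "tcp_rot": TCP orientation; "contact_force": force on the tool from outside, world axes, zero at the start; "moment": the same for the moment, N m; "grip_width": finger opening in mm; "finger_force": force on a finger pad.
Only numpy, scipy, OpenCV 4.12 (cv2) and the standard library are available. Lean on these libraries where they do the work, as an engineer would, in place of code of your own. Each camera call takes 0.05 s, during which the arm holds its last target. There are 200 camera calls.

## Task

Press the bearing into its housing with the hand press. First, while the lever is still locked, slide the shuttle by its upright knob sideways along the bed until it stops under the ram; then flip the safety catch on the left of the head right back; only then take the lever's ball and pull it down until it stops and the bearing is flush. Finish holding the lever down with the gripper, do not let it spring back, and leave the things lying around undisturbed.

Things in the scene. Friction and masses are not known exactly. Their poses are not given: they have to be found in the camera images.
- press: The hand press: grey cast frame fixed to the bench, base 200 x 170 mm, head 60 mm wide and 180 mm tall overall. Origin: on the bench, straight below the axis of the vertical ram. Its x axis points to the column at the back, y to the left along the shuttle bed, z up. It stands at a different place and yaw (up to 0.35 rad) each time.
- shuttle (a joint): Travel (m) of the shuttle, a flat steel slide 66 mm wide that runs sideways in guide rails on the bed and cannot lift out; it carries the bearing housing. 0 = fully out to the left, 0.085 = against its end stop, housing exactly under the ram; it grows as the shuttle moves along the press's -y. About 2 N of friction; it stays where it is left.
- shuttle_knob (a point): Middle of the upright black knob at the shuttle's outer (left) end: a round grip 22 mm across, from 41 to 83 mm above the bench, its middle at 62 mm. It stands 125 mm to the press's +y of the housing's centre, on the line through the ram (press x = 0); its y in the press frame is 0.210 minus the shuttle's travel.
- catch (a joint): Angle (rad) of the safety catch, a steel hook on the left cheek of the head that lies over a dog on the lever's shaft and so locks the lever. 0 = hooked (locked), 1.15 = flipped fully back against its stop; it clears the dog above about 0.3. It starts hooked (0 to 0.06) and stays where it is left (about 1.5 N at its ball moves it).
- catch_ball (a point): Centre of the small black ball (18 mm across) on the catch's upright thumb lever, 65 mm from its pivot at (0.072, 0.080, 0.160) in the press frame. Locked, it leans 0.35 rad to the front (-x), ball 221 mm above the bench; pushed along +x it goes over the top and ends leaning 0.8 rad back, 69 mm behind, 205 mm high. The hook swings up beside it in the plane y = 0.046; the head is 180 mm high.
- lever (a joint): Angle (rad) of the pull-down lever. 0 = up, where a return spring holds it; it grows as the ball is pulled forward and down. The ram comes down 20 mm per rad, meets the bearing near 0.40 and has seated it near 0.65, where the lever meets a firm stop (0.70 at most, pulled hard). Locked by the catch it has about 0.06 of play. Its return is damped: pull slowly (under 0.5 rad/s). Let go, it springs back up.
- lever_ball (a point): Centre of the black ball (32 mm across) at the end of the lever, on the right of the press. The lever arm is a 12 mm round bar, 130 mm from the pivot to the ball, swinging in an upright plane parallel to the press's x-z plane. With the lever up the ball is 253 mm above the bench and 65 mm in front of the pivot (60 degrees above level); the elevation falls by the lever's angle, to about 23 degrees. Pulled slowly it takes about 3 N at first and 5 to 9 N at the bottom.
- lever_pivot (a point): The lever's pivot in the plane of the lever arm: at (0.022, -0.075, 0.140) in the press frame.
- lever_arm: The lever's bar with its ball, as one part (origin on the pivot axis at the middle of the shaft, not a grip point).
- bearing (a joint): How far (m) the ball bearing (35 mm across) has been pressed into the housing on the shuttle (56 mm across, its top 50 mm above the bench): 0 = standing 5 mm proud, 0.005 = fully home, flush with the housing. It goes in with about 14 N at the ram and stays where it is.
- dropper_bottle: Bystander: small black dropper bottle, 25 mm across, 69 mm tall, standing, not to be disturbed. Origin at the middle of its underside.
- spare_bearing: Bystander: spare ball bearing 35 mm across, 11 mm thick, lying flat, not to be disturbed. Origin at the middle of its underside.
- hub: Bystander: turned aluminium hub, flange 48 mm across, 26 mm tall, not to be disturbed. Origin at the middle of its underside.
- gauge_pin: Bystander: steel gauge pin, 15 mm across, 47 mm tall, standing, not to be disturbed. Origin at the middle of its underside.
- parts_bin: Bystander: open plastic parts bin, 138 x 98 x 60 mm, not to be disturbed. Origin at the middle of its underside.
- screwdriver: Bystander: small screwdriver lying down, 168 mm long, 20 mm thick, not to be disturbed. Origin at the middle of its underside.
- tape: Bystander: roll of black tape, 62 mm across, 19 mm high, lying flat, not to be disturbed. Origin at the middle of its underside.

How it is judged (in metres and radians):
On the way, in this order (a step that is already met when the one before it is completed fails the run):
1. the shuttle is home under the ram while the catch is still on and the lever up (value of joint shuttle above 0.081 m and value of joint catch below 0.2 rad and value of joint lever below 0.12 rad), for 0.2 s.
2. the safety catch is flipped back, the lever still up (value of joint catch above 0.7 rad and value of joint lever below 0.12 rad and value of joint shuttle above 0.081 m), for 0.2 s.
At the end, for the whole second after the job is handed in: The bearing is pressed in by more than 4 of its 5 mm, the lever is held down past 0.58 rad by the gripper's fingers (contact over 1.5 N) for the whole last second, the shuttle is within 4 mm of its end stop and the catch is flipped back past 0.6 rad (value of joint bearing above 0.004 m and value of joint lever above 0.58 rad and contact force between the fingers and lever_arm above 1.5 N and value of joint shuttle above 0.081 m and value of joint catch above 0.6 rad); the arm keeps its last pose, push and grip.
It fails at once if a bystander is moved more than 20 mm (distance of any of dropper_bottle, spare_bearing, hub, gauge_pin, parts_bin, screwdriver, tape from where it was at the start of the episode above 0.02 m).
It also fails if it takes over 61 s, if anything falls off the work surface, if the arm or the gripper's body presses on something with over 40 N, if the wrist force passes 120 N, or if a joint passes its speed limit or range.

## Working session

There is one attempt and no reset: what is moved stays moved. The work goes in short steps, Python scripts to look and compute and a tool call to move; the robot and the scene stay as the last step left them, time stands still between calls to the robot, and variables do not carry over. Pictures are saved under pics/ and viewed, at most 10 in all, crops included, and the job is handed in when it is done.

Besides the shell and the picture viewer there is one more tool, called after "Call:" as name(argument=value, ...), one argument or row to a line, values as JSON. jog_arm: Moves the arm, as the interface text tells. Shift numbers are shares of 80 mm and turn numbers shares of 0.1 rad, none past 1 either way. Its arguments: {"type":"object","properties":{"targets":{"type":"array","items":{"type":"object","properties":{"xyz":{"type":"array","items":{"type":"number"}},"spin":{"type":"number"}}}},"gripper":{"type":"number"}},"required":["targets"]}

```bash
mkdir -p pics; ls; python3 - <<'E'
from plant import bot
import cv2
o=bot.get_obs();print(o)
for n in("scene","side"):
    cv2.imwrite(f"pics/{n}0.png",bot.capture(n));print(n,bot.get_calibration(n))
E
```

```text
pics
{'time': 0.0, 'joint_positions': array([-1.32400945e+00,  3.42702836e-01,  1.52500861e+00,  6.64069043e-06,
        1.27537276e+00, -1.45992788e-01]), 'dq': array([-0.00117141,  0.00173102, -0.00021963, -0.00042295, -0.00157225,
        0.00026607]), 'tau': array([ 4.61904147e-04, -4.31244600e+01, -2.44222981e+01,  7.17033679e-02,
        5.58319024e-02, -1.39470981e-04]), 'tool_pos': array([ 200.87624117, -484.62241855,  226.05820858]), 'tcp_rot': array([-3.14011789e+00, -2.23265762e-04,  3.92777559e-01]), 'contact_force': array([-0.06379126,  0.54063623,  0.00927182]), 'moment': array([-0.02573135,  0.06096015, -0.00221675]), 'finger_force': 0.0, 'grip_width': 91.86796919375911}
scene {'vfov': 54.77386625514412, 'cx': 272.2894540803625, 'cy': 209.4544072650574, 'eye': array([ 72.54768833, 486.54549582, 725.46065103]), 'rotation': array([-2.26300215, -0.00864652, -2.31963835])}
side {'vfov': 44.84627636104231, 'cx': 279.46821467707446, 'cy': 203.41000548261005, 'eye': array([ 334.36222855, -986.53650481,  622.6825465 ]), 'rotation': array([-1.99112629, -0.00238989, -0.19216866])}
```

View pics/scene0.png

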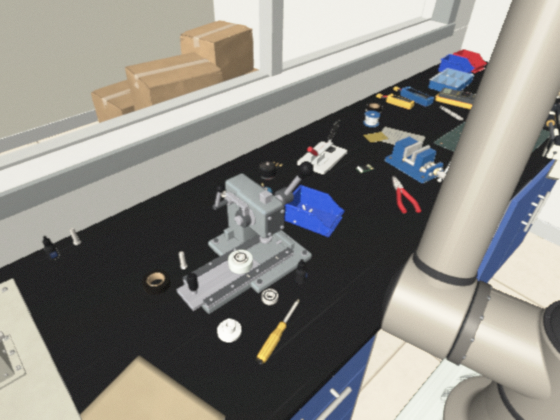

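View pics/side0.png

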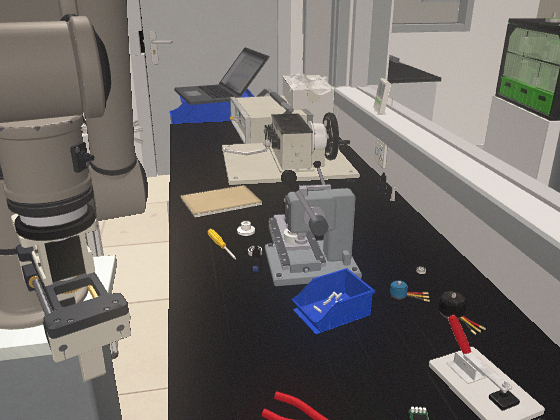

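The scene picture shows the knob near (192,281), the catch ball near (217,192) and the lever ball near (306,170). In the side picture the lever ball is near (288,177) and the catch ball near (317,164). I'll measure these more finely.

```bash
cat > h.py <<'E'
import numpy as np,cv2
from scipy.spatial.transform import Rotation as Ro
from plant import bot
def cam(n):
    c=bot.get_calibration(n);f=210/np.tan(np.radians(c['vfov']/2))
    return f,c['cx'],c['cy'],np.array(c['eye']),Ro.from_euler('xyz',c['rotation']).as_matrix()
def ray(c,p):
    f,cx,cy,e,R=c;d=R@np.array([(p[0]-cx)/f,(p[1]-cy)/f,1]);return e,d/np.linalg.norm(d)
def onz(c,p,z):
    e,d=ray(c,p);return e+d*(z-e[2])/d[2]
def tri(*rs):
    A=sum(np.eye(3)-np.outer(d,d) for e,d in rs);b=sum((np.eye(3)-np.outer(d,d))@e for e,d in rs)
    x=np.linalg.solve(A,b);return x,[round(float(np.linalg.norm((np.eye(3)-np.outer(d,d))@(x-e))),1) for e,d in rs]
def proj(c,X):
    f,cx,cy,e,R=c;q=R.T@(np.array(X)-e);return np.round([f*q[0]/q[2]+cx,f*q[1]/q[2]+cy],1)
def press(ox,oy,yaw,p): # press mm -> world
    c,s=np.cos(yaw),np.sin(yaw);return np.array([ox+c*p[0]-s*p[1],oy+s*p[0]+c*p[1],p[2]])
E
python3 - <<'E'
from h import *
S=cam('scene');D=cam('side')
print('lever',tri(ray(S,(306,170)),ray(D,(288,177))))
print('catch',tri(ray(S,(217,192)),ray(D,(317,164))))
print('knobtop',onz(S,(192,273),83),'house',onz(S,(240,257),52))
a=cv2.imread('pics/scene0.png')[150:320,150:350];b=cv2.imread('pics/side0.png')[150:290,240:400]
cv2.imwrite('pics/c1.png',cv2.resize(a,(800,600)[0:2] if 0 else (700,595),interpolation=cv2.INTER_CUBIC))
cv2.imwrite('pics/c2.png',cv2.resize(b,(640,560),interpolation=cv2.INTER_CUBIC))
E
```

```text
lever (array([535.92521644, -45.42478429, 251.12337244]), [0.1, 0.1])
catch (array([638.78073569, 111.2593915 , 216.65061229]), [0.8, 0.8])
knobtop [597.0686982  219.87055236  83.        ] house [588.81791823  99.19683033  52.        ]
```

View pics/c1.png

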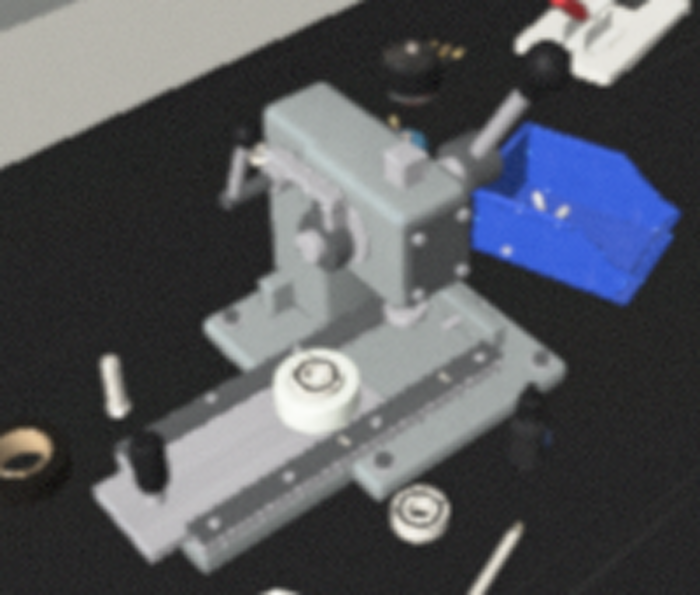

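View pics/c2.png

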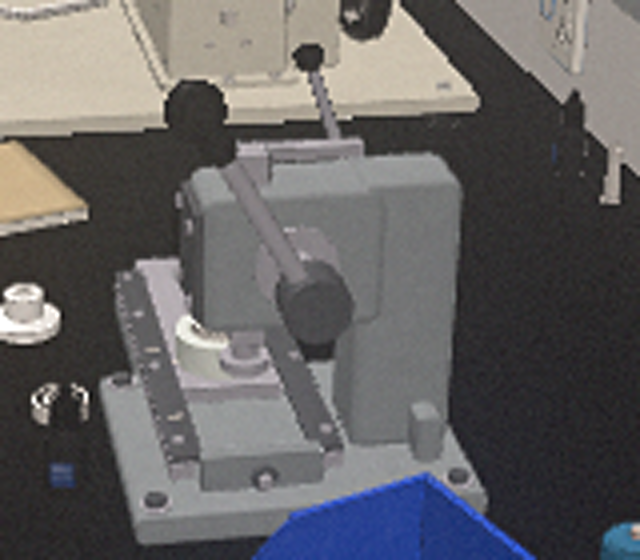

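Refined pixels from the crops. Scene: lever ball (306.3,168.6), catch ball (219.1,188), knob middle (192.9,282.3), housing top centre (240,256.5). Side: lever ball (288.8,177.2), catch ball (317,164.2). The dropper bottle, spare bearing, hub and screwdriver lie in front, the pin and tape to the left, and the bin to the right.

```bash
python3 - <<'E'
from h import *
from scipy.optimize import least_squares
S=cam('scene');D=cam('side')
L=tri(ray(S,(306.3,168.6)),ray(D,(288.8,177.2)));C=tri(ray(S,(219.1,188)),ray(D,(317,164.2)))
K=onz(S,(192.9,282.3),62);H=onz(S,(240.5,256.5),52)
print(L,C,K,H)
def r(q):
    P=lambda p:press(*q[:3],p)
    return np.r_[P((-43,-75,253))-L[0],P((49.7,80,221))-C[0],P((0,210-q[3],62))-K,P((0,85-q[3],52))-H]
s=least_squares(r,[570,50,0,5]);print(s.x,s.fun.round(1))
q=s.x;P=lambda *p:press(*q[:3],p)
for n,p in dict(knob=(0,210-q[3],62),knobend=(0,125,62),catch=(49.7,80,221),lever=(-43,-75,253),basecorner=(-85,0,0)).items(): print(n,P(*p).round(1),proj(S,P(*p)),proj(D,P(*p)))
# bystanders on bench (scene)
for n,p in dict(pin=(183,268),tape=(155,284),bottle=(301,283),spare=(270,297),hub=(229,332),sd=(298,302),sd2=(262,357),bin_=(341,213)).items(): print(n,onz(S,p,0).round(0))
E
```

```text
(array([537.38519945, -48.25388303, 252.06660916]), [0.5, 0.5]) (array([638.48832599, 103.96424365, 220.75982312]), [1.8, 1.8]) [591.41358511 224.41343914  62.        ] [589.26053445  97.36050408  52.        ]
[ 5.84712829e+02  2.54817844e+01 -3.98653387e-02  1.19782426e+01] [ 1.4  0.5  0.9 -0.9 -0.5  0.2  1.2 -1.1  0.  -1.6  1.1  0. ]
knob [592.6 223.3  62. ] [193.  281.7] [287.4 206.1]
knobend [589.7 150.4  62. ] [221.5 265.1] [292.1 217.8]
catch [637.6 103.4 221. ] [220.  188.7] [317.2 163.6]
lever [538.8 -47.7 253. ] [305.8 168.2] [289.6 176.5]
basecorner [499.8  28.9   0. ] [288.7 278.2] [265.4 266.9]
pin [692. 192.   0.]
tape [694. 267.   0.]
bottle [470.  18.   0.]
spare [489.  98.   0.]
hub [480. 220.   0.]
sd [437.  62.   0.]
sd2 [393. 208.   0.]
bin_ [ 569. -245.    0.]
```

Call:
jog_arm(
  targets=[
    {"xyz": [0,0,-0.12],"spin": -1},
    {"xyz": [0,0,-0.12],"spin": -1},
    {"xyz": [0,0,-0.12],"spin": -1},
    {"xyz": [0,0,-0.12],"spin": -1},
    {"xyz": [0,0,-0.12],"spin": -1},
    {"xyz": [0,0,-0.12],"spin": -1},
    {"xyz": [0,0,-0.12],"spin": -1},
    {"xyz": [0,0,-0.12],"spin": -1},
    {"xyz": [0,0,-0.12],"spin": -1},
    {"xyz": [0,0,-0.12],"spin": -1},
  ],
  gripper=0,
)

```text
time: 1.35
tool_pos: [201.0, -484.8, 322.6]
tcp_rot: [-3.141, -0.001, 1.396]
contact_force: [0.2, -0.5, -0.2]
grip_width: 0.7
finger_force: 0.0
```

```bash
cat > d.py <<'E'
# usage: d.py px py pz [yaw_rel_press] : tool-frame delta (fractions) to press-frame TCP target
import sys
from h import *
O=(584.7,25.5,-0.04)
o=bot.get_obs();a=list(map(float,sys.argv[1:]))
T=press(*O,a[:3]);psi=O[2]+(a[3] if len(a)>3 else np.pi/2)
Rt=Ro.from_euler('xyz',o['tcp_rot'])
d=Rt.inv().apply(T-o['tool_pos'])/80
y=o['tcp_rot'][2];e=(psi-y+np.pi)%(2*np.pi)-np.pi
c,s=np.cos(O[2]),np.sin(O[2]);w=o['tool_pos']-[O[0],O[1],0]
print('t',o['time'],'press tcp',np.round([c*w[0]+s*w[1],-s*w[0]+c*w[1],w[2]],1),'rot',o['tcp_rot'].round(3),'F',o['contact_force'].round(1),'w',round(o['grip_width'],1),'ff',round(o['finger_force'],1))
print('delta tool frac',d.round(3),'spin',round(-e/0.1,2))
E
python3 d.py 0 238 310
```

```text
t 1.35 press tcp [-363.  -525.2  322.6] rot [-3.141e+00 -1.000e-03  1.396e+00] F [ 0.2 -0.5 -0.2] w 0.7 ff 0.0
delta tool frac [10.063  3.216  0.165] spin -1.35
```

Call:
jog_arm(
  targets=[
    {"xyz": [0,0,0],"spin": -0.68},
    {"xyz": [0,0,0],"spin": -0.67},
    {"xyz": [0.6,0.285,0],"spin": 0},
    {"xyz": [0.6,0.285,0],"spin": 0},
    {"xyz": [0.6,0.285,0],"spin": 0},
    {"xyz": [0.6,0.285,0],"spin": 0},
    {"xyz": [0.6,0.285,0],"spin": 0},
    {"xyz": [0.6,0.285,0],"spin": 0},
    {"xyz": [0.6,0.285,0],"spin": 0},
    {"xyz": [0.6,0.285,0],"spin": 0},
  ],
)

```text
time: 2.6
tool_pos: [400.1, -107.5, 322.6]
tcp_rot: [-3.141, 0.0, 1.528]
contact_force: [0.0, -1.2, 0.5]
grip_width: 0.4
finger_force: 0.0
```

Call:
jog_arm(
  targets=[
    {"xyz": [0.6,0.285,0],"spin": 0},
    {"xyz": [0.6,0.285,0],"spin": 0},
    {"xyz": [0.6,0.285,0],"spin": 0},
    {"xyz": [0.6,0.285,0],"spin": 0},
    {"xyz": [0.6,0.285,0],"spin": 0},
    {"xyz": [0.6,0.285,0],"spin": 0},
    {"xyz": [0.6,0.285,0],"spin": 0},
    {"xyz": [0.54,0.265,0],"spin": 0},
    {"xyz": [0,0,0],"spin": 0},
    {"xyz": [0,0,0],"spin": 0},
  ],
)

```text
time: 3.85
tool_pos: [596.4, 261.5, 322.0]
tcp_rot: [-3.14, 0.001, 1.528]
contact_force: [0.0, -0.3, -0.0]
grip_width: 0.8
finger_force: 0.0
```

```bash
python3 d.py 0 238 50
```

```text
t 3.85 press tcp [  2.2 236.3 322. ] rot [-3.140e+00  1.000e-03  1.528e+00] F [ 0.  -0.3 -0. ] w 0.8 ff 0.0
delta tool frac [ 0.024 -0.024  3.4  ] spin -0.03
```

Descend, then check with the cameras.

Call:
jog_arm(
  targets=[
    {"xyz": [0.02,-0.02,0.5],"spin": 0},
    {"xyz": [0,0,0.5],"spin": 0},
    {"xyz": [0,0,0.5],"spin": 0},
    {"xyz": [0,0,0.5],"spin": 0},
    {"xyz": [0,0,0.5],"spin": 0},
    {"xyz": [0,0,0.4],"spin": 0},
    {"xyz": [0,0,0.3],"spin": 0},
    {"xyz": [0,0,0.2],"spin": 0},
    {"xyz": [0,0,0],"spin": 0},
    {"xyz": [0,0,0],"spin": 0},
  ],
)

```text
time: 5.1
tool_pos: [595.9, 263.4, 52.1]
tcp_rot: [3.14, -0.001, 1.527]
contact_force: [0.4, 0.4, 0.8]
grip_width: 0.3
finger_force: 0.0
```

```bash
python3 - <<'E'
from h import *
a=bot.capture('scene')[150:330,130:350];cv2.imwrite('pics/c3.png',cv2.resize(a,(733,600),interpolation=cv2.INTER_CUBIC))
E
python3 d.py 0 145.5 50
```

```text
t 5.15 press tcp [  1.7 238.3  52.2] rot [ 3.139e+00 -1.000e-03  1.528e+00] F [ 0.1 -0.3 -1.3] w 0.3 ff 0.0
delta tool frac [-1.16  -0.018  0.026] spin -0.03
```

View pics/c3.png

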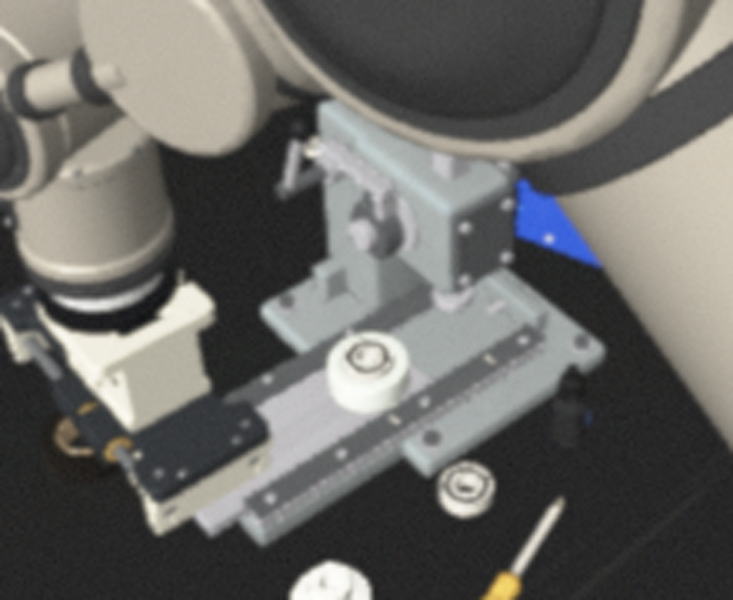

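The gripper stands beyond the knob on the shuttle line. Nothing is touched, and the bystanders are clear. Now I'll push.

Call:
jog_arm(
  targets=[
    {"xyz": [-0.1,0,0],"spin": 0},
    {"xyz": [-0.1,0,0],"spin": 0},
    {"xyz": [-0.1,0,0],"spin": 0},
    {"xyz": [-0.1,0,0],"spin": 0},
    {"xyz": [-0.1,0,0],"spin": 0},
    {"xyz": [-0.1,0,0],"spin": 0},
    {"xyz": [-0.1,0,0],"spin": 0},
    {"xyz": [-0.1,0,0],"spin": 0},
    {"xyz": [-0.1,0,0],"spin": 0},
    {"xyz": [-0.1,0,0],"spin": 0},
  ],
)

```text
time: 6.4
tool_pos: [591.7, 183.0, 50.7]
tcp_rot: [3.141, 0.0, 1.528]
contact_force: [0.3, 2.8, 1.2]
grip_width: 0.3
finger_force: 1.1
```

Call:
jog_arm(
  targets=[
    {"xyz": [-0.03,0,0],"spin": 0},
    {"xyz": [-0.03,0,0],"spin": 0},
    {"xyz": [-0.03,0,0],"spin": 0},
    {"xyz": [-0.03,0,0],"spin": 0},
    {"xyz": [-0.02,0,0],"spin": 0},
    {"xyz": [0,0,0],"spin": 0},
    {"xyz": [0,0,0],"spin": 0},
    {"xyz": [0,0,0],"spin": 0},
    {"xyz": [0,0,0],"spin": 0},
    {"xyz": [0,0,0],"spin": 0},
  ],
)

```text
time: 7.65
tool_pos: [591.1, 172.3, 50.6]
tcp_rot: [-3.141, 0.0, 1.528]
contact_force: [-0.3, 0.6, -0.5]
grip_width: 0.4
finger_force: 0.0
```

```bash
python3 d.py 0 145.5 50
```

```text
t 7.65 press tcp [  0.5 147.   50.6] rot [-3.141  0.     1.528] F [-0.3  0.6 -0.5] w 0.4 ff 0.0
delta tool frac [-0.018 -0.007  0.008] spin -0.03
```

Not at the stop yet, so I'll push on in small steps until the force rises.

Call:
jog_arm(
  targets=[
    {"xyz": [-0.02,0,0],"spin": 0},
    {"xyz": [-0.02,0,0],"spin": 0},
    {"xyz": [-0.02,0,0],"spin": 0},
    {"xyz": [-0.01,0,0],"spin": 0},
    {"xyz": [0,0,0],"spin": 0},
    {"xyz": [0,0,0],"spin": 0},
    {"xyz": [0,0,0],"spin": 0},
    {"xyz": [0,0,0],"spin": 0},
    {"xyz": [0,0,0],"spin": 0},
    {"xyz": [0,0,0],"spin": 0},
  ],
)

```text
time: 8.9
tool_pos: [591.1, 170.2, 50.8]
tcp_rot: [3.14, -0.005, 1.528]
contact_force: [-0.2, 15.0, -1.6]
grip_width: 0.5
finger_force: 7.1
```

```bash
python3 d.py 0 145.5 50
```

```text
t 8.9 press tcp [  0.6 144.8  50.8] rot [ 3.14  -0.005  1.528] F [-0.2 15.  -1.6] w 0.5 ff 7.1
delta tool frac [ 0.008 -0.008  0.01 ] spin -0.03
```

Home against the stop: 15 N, with motion blocked. I'll retract and go to the catch.

Call:
jog_arm(
  targets=[
    {"xyz": [0.15,0,0],"spin": 0},
    {"xyz": [0.25,0,0],"spin": 0},
    {"xyz": [0,0,-0.3],"spin": 0},
    {"xyz": [0,0,-0.6],"spin": 0},
    {"xyz": [0,0,-0.6],"spin": 0},
    {"xyz": [0,0,-0.6],"spin": 0},
    {"xyz": [0,0,-0.6],"spin": 0},
    {"xyz": [0,0,-0.3],"spin": 0},
    {"xyz": [0,0,0],"spin": 0},
    {"xyz": [0,0,0],"spin": 0},
  ],
)

```text
time: 10.15
tool_pos: [591.8, 199.0, 289.0]
tcp_rot: [-3.139, 0.001, 1.528]
contact_force: [-0.5, 0.5, -0.9]
grip_width: 0.4
finger_force: 0.0
```

```bash
python3 d.py -5 83 195; python3 - <<'E'
from h import *
a=bot.capture('scene')[150:330,130:350];cv2.imwrite('pics/c4.png',cv2.resize(a,(733,600),interpolation=cv2.INTER_CUBIC))
E
```

```text
t 10.15 press tcp [1.000e-01 1.736e+02 2.890e+02] rot [-3.139e+00  1.000e-03  1.528e+00] F [-0.5  0.5 -0.9] w 0.4 ff 0.0
delta tool frac [-1.132 -0.058  1.176] spin -0.03
```

View pics/c4.png

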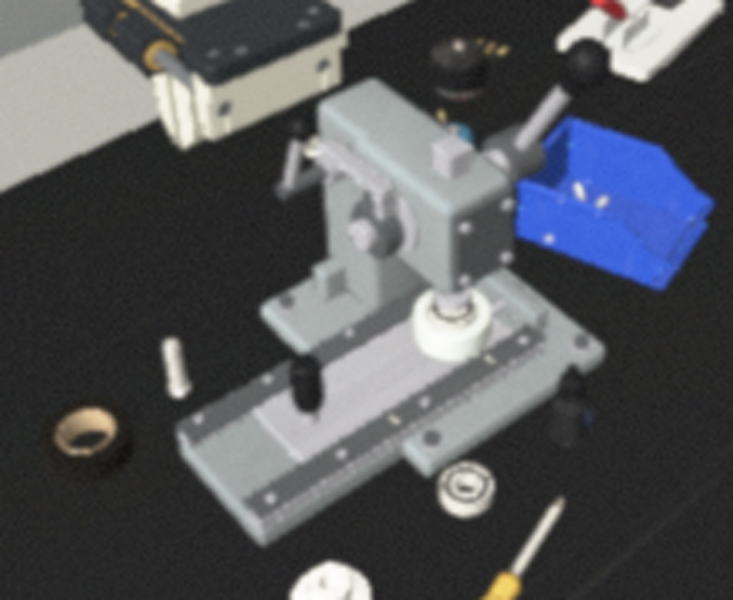

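The housing is under the ram, the catch is still hooked (ball at about (298,129) in the crop), and all bystanders are in place. Moving in front of the catch ball.

Call:
jog_arm(
  targets=[
    {"xyz": [-0.4,-0.03,0],"spin": 0},
    {"xyz": [-0.4,-0.03,0],"spin": 0},
    {"xyz": [-0.33,0,0],"spin": 0},
    {"xyz": [0,0,0.2],"spin": 0},
    {"xyz": [0,0,0.3],"spin": 0},
    {"xyz": [0,0,0.3],"spin": 0},
    {"xyz": [0,0,0.25],"spin": 0},
    {"xyz": [0,0,0.12],"spin": 0},
    {"xyz": [0,0,0],"spin": 0},
    {"xyz": [0,0,0],"spin": 0},
  ],
)

```text
time: 11.45
tool_pos: [584.0, 108.7, 197.7]
tcp_rot: [3.14, -0.0, 1.528]
contact_force: [-0.9, -0.0, -0.1]
grip_width: 0.1
finger_force: 0.0
```

```bash
python3 d.py 90 83 195
```

```text
t 11.45 press tcp [ -4.   83.1 197.7] rot [ 3.14  -0.     1.528] F [-0.9 -0.  -0.1] w 0.1 ff 0.0
delta tool frac [0.002 1.175 0.035] spin -0.03
```

Call:
jog_arm(
  targets=[
    {"xyz": [0,0.1,0.01],"spin": 0},
    {"xyz": [0,0.1,0.01],"spin": 0},
    {"xyz": [0,0.1,0.01],"spin": 0},
    {"xyz": [0,0.1,0],"spin": 0},
    {"xyz": [0,0.1,0],"spin": 0},
    {"xyz": [0,0.1,0],"spin": 0},
    {"xyz": [0,0.1,0],"spin": 0},
    {"xyz": [0,0.1,0],"spin": 0},
    {"xyz": [0,0.1,0],"spin": 0},
    {"xyz": [0,0.1,0],"spin": 0},
  ],
)

```text
time: 12.7
tool_pos: [663.8, 105.1, 194.1]
tcp_rot: [-3.14, 0.0, 1.528]
contact_force: [-3.1, 0.3, -0.2]
grip_width: 0.2
finger_force: 1.1
```

Call:
jog_arm(
  targets=[
    {"xyz": [0,0.06,0],"spin": 0},
    {"xyz": [0,0.06,0],"spin": 0},
    {"xyz": [0,0.03,0],"spin": 0},
    {"xyz": [0,0,0],"spin": 0},
    {"xyz": [0,0,0],"spin": 0},
    {"xyz": [0,0,0],"spin": 0},
    {"xyz": [0,0,0],"spin": 0},
    {"xyz": [0,0,0],"spin": 0},
    {"xyz": [0,0,0],"spin": 0},
    {"xyz": [0,0,0],"spin": 0},
  ],
)

```text
time: 13.95
tool_pos: [675.7, 104.7, 194.9]
tcp_rot: [3.141, 0.0, 1.528]
contact_force: [-0.6, 0.4, 0.8]
grip_width: 0.6
finger_force: 0.6
```

```bash
python3 d.py 90 83 195;python3 - <<'E'
from h import *
a=bot.capture('side')[120:290,200:400];cv2.imwrite('pics/c5.png',cv2.resize(a,(700,595),interpolation=cv2.INTER_CUBIC))
E
```

```text
t 13.95 press tcp [ 87.8  82.8 194.9] rot [3.141 0.    1.528] F [-0.6  0.4  0.8] w 0.6 ff 0.6
delta tool frac [ 0.002  0.028 -0.001] spin -0.03
```

View pics/c5.png

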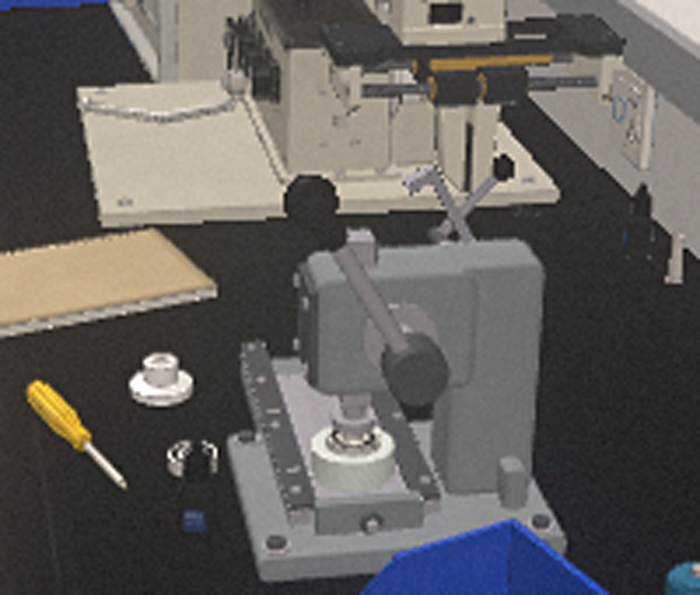

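The catch leans well back (ball at crop (503,167), hook raised) and the lever is still up. I'll push a last few mm to the stop, then retract and rise.

Call:
jog_arm(
  targets=[
    {"xyz": [0,0.03,0],"spin": 0},
    {"xyz": [0,0.03,0],"spin": 0},
    {"xyz": [0,0,0],"spin": 0},
    {"xyz": [0,0,0],"spin": 0},
    {"xyz": [0,-0.1,0],"spin": 0},
    {"xyz": [0,-0.2,0],"spin": 0},
    {"xyz": [0,0,-0.3],"spin": 0},
    {"xyz": [0,0,-0.6],"spin": 0},
    {"xyz": [0,0,-0.6],"spin": 0},
    {"xyz": [0,0,-0.3],"spin": 0},
  ],
)

```text
time: 15.25
tool_pos: [657.3, 105.6, 343.2]
tcp_rot: [3.133, -0.001, 1.528]
contact_force: [0.1, 0.3, -0.5]
grip_width: 0.2
finger_force: 0.0
```

```bash
python3 d.py -43 -75 345 0
```

```text
t 15.25 press tcp [ 69.4  83.  343.2] rot [ 3.133e+00 -1.000e-03  1.528e+00] F [ 0.1  0.3 -0.5] w 0.2 ff 0.0
delta tool frac [-1.979 -1.398 -0.035] spin 15.68
```

Call:
jog_arm(
  targets=[
    {"xyz": [-0.4,-0.28,0],"spin": 0},
    {"xyz": [-0.4,-0.28,0],"spin": 0},
    {"xyz": [-0.4,-0.28,0],"spin": 0},
    {"xyz": [-0.4,-0.28,0],"spin": 0},
    {"xyz": [-0.38,-0.28,0],"spin": 0},
    {"xyz": [0,0,0],"spin": 1},
    {"xyz": [0,0,0],"spin": 1},
    {"xyz": [0,0,0],"spin": 1},
    {"xyz": [0,0,0],"spin": 1},
    {"xyz": [0,0,0],"spin": 1},
  ],
  gripper=75,
)

```text
time: 16.5
tool_pos: [538.1, -48.0, 339.6]
tcp_rot: [3.138, -0.001, 1.024]
contact_force: [0.6, 0.1, 0.0]
grip_width: 68.9
finger_force: 0.0
```

Call:
jog_arm(
  targets=[
    {"xyz": [0,0,0],"spin": 1},
    {"xyz": [0,0,0],"spin": 1},
    {"xyz": [0,0,0],"spin": 1},
    {"xyz": [0,0,0],"spin": 1},
    {"xyz": [0,0,0],"spin": 1},
    {"xyz": [0,0,0],"spin": 1},
    {"xyz": [0,0,0],"spin": 1},
    {"xyz": [0,0,0],"spin": 1},
    {"xyz": [0,0,0],"spin": 1},
    {"xyz": [0,0,0],"spin": 1},
  ],
)

```text
time: 17.75
tool_pos: [538.1, -48.0, 339.6]
tcp_rot: [3.141, -0.004, 0.024]
contact_force: [0.0, -0.5, 0.1]
grip_width: 68.8
finger_force: 0.0
```

```bash
python3 d.py -43 -75 234 0;python3 - <<'E'
from h import *
a=bot.capture('side')[120:290,200:400];cv2.imwrite('pics/c6.png',cv2.resize(a,(700,595),interpolation=cv2.INTER_CUBIC))
w=cam('wrist');b=bot.capture('wrist');cv2.imwrite('pics/w6.png',b)
print(proj(w,press(584.7,25.5,-.04,(-43,-75,253))))
E
```

```text
t 17.75 press tcp [-43.6 -75.3 339.6] rot [ 3.141 -0.004  0.024] F [ 0.  -0.5  0.1] w 68.8 ff 0.0
delta tool frac [ 0.003 -0.005  1.32 ] spin 0.64
[281.8 213.1]
```

View pics/c6.png

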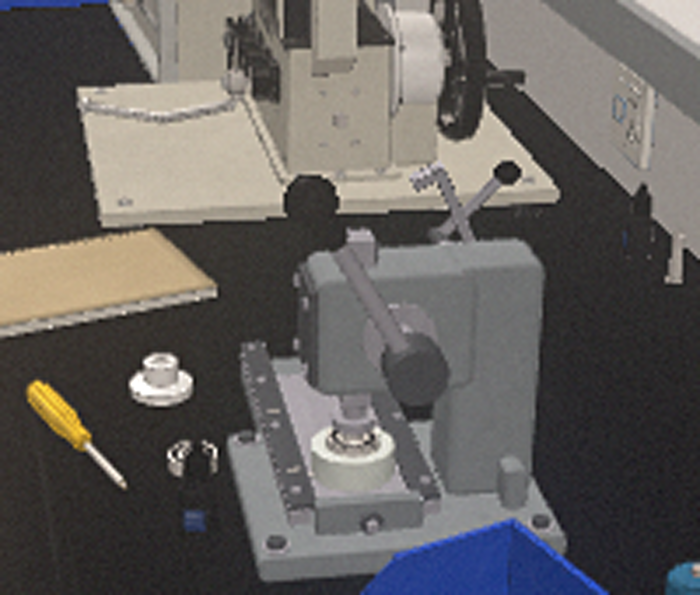

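View pics/w6.png

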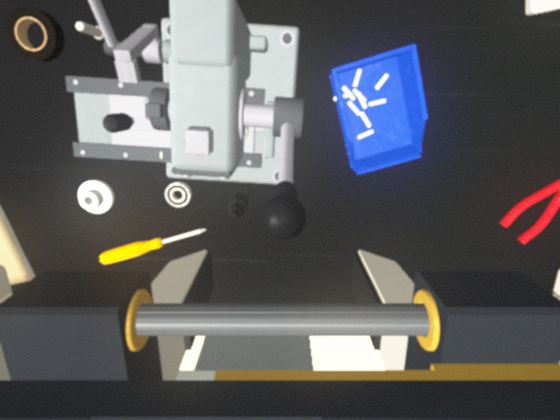

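The catch is fully back with the lever up. In the wrist view the ball is at (285,217), against a predicted (282,213), so it is centred within 2 mm. Descending and gripping.

Call:
jog_arm(
  targets=[
    {"xyz": [0,0,0],"spin": 0.64},
    {"xyz": [0,0,0.3],"spin": 0},
    {"xyz": [0,0,0.3],"spin": 0},
    {"xyz": [0,0,0.3],"spin": 0},
    {"xyz": [0,0,0.2],"spin": 0},
    {"xyz": [0,0,0.15],"spin": 0},
    {"xyz": [0,0,0.1],"spin": 0},
    {"xyz": [0,0,0],"spin": 0},
    {"xyz": [0,0,0],"spin": 0},
    {"xyz": [0,0,0],"spin": 0},
  ],
)

```text
time: 19.1
tool_pos: [538.0, -48.0, 231.3]
tcp_rot: [3.141, -0.001, -0.036]
contact_force: [-0.0, 0.4, 0.5]
grip_width: 68.9
finger_force: 0.0
```

Call:
jog_arm(
  targets=[
    {"xyz": [0,0,0],"spin": 0},
    {"xyz": [0,0,0],"spin": 0},
    {"xyz": [0,0,0],"spin": 0},
    {"xyz": [0,0,0],"spin": 0},
    {"xyz": [0,0,0],"spin": 0},
    {"xyz": [0,0,0],"spin": 0},
    {"xyz": [0,0,0],"spin": 0},
    {"xyz": [0,0,0],"spin": 0},
    {"xyz": [0,0,0],"spin": 0},
    {"xyz": [0,0,0],"spin": 0},
  ],
  gripper=0,
)

```text
time: 20.35
tool_pos: [537.6, -49.2, 230.7]
tcp_rot: [3.139, 0.0, -0.037]
contact_force: [-1.1, -4.9, -0.2]
grip_width: 30.4
finger_force: 30.0
```

```bash
python3 d.py -43 -75 234 0; python3 -c "
import numpy as np
p=np.array([[22-130*np.cos(np.pi/3-t),140+130*np.sin(np.pi/3-t)] for t in np.linspace(0,.7,11)])
print((np.diff(p,axis=0)/80).round(3), p[-1])"
```

```text
t 20.35 press tcp [-44.  -76.5 230.7] rot [ 3.139  0.    -0.037] F [-1.1 -4.9 -0.2] w 30.4 ff 30.0
delta tool frac [ 0.013 -0.019 -0.041] spin 0.03
[[-0.096 -0.06 ]
 [-0.092 -0.067]
 [-0.087 -0.073]
 [-0.082 -0.079]
 [-0.076 -0.085]
 [-0.07  -0.09 ]
 [-0.063 -0.094]
 [-0.057 -0.099]
 [-0.05  -0.102]
 [-0.042 -0.106]] [-100.24289693  184.23430966]
```

The ball is gripped (30 N). Pulling along the arc.

Call:
jog_arm(
  targets=[
    {"xyz": [-0.048,0,0.03],"spin": 0},
    {"xyz": [-0.048,0,0.03],"spin": 0},
    {"xyz": [-0.046,0,0.033],"spin": 0},
    {"xyz": [-0.046,0,0.033],"spin": 0},
    {"xyz": [-0.044,0,0.036],"spin": 0},
    {"xyz": [-0.044,0,0.036],"spin": 0},
    {"xyz": [-0.041,0,0.04],"spin": 0},
    {"xyz": [-0.041,0,0.04],"spin": 0},
    {"xyz": [-0.038,0,0.042],"spin": 0},
    {"xyz": [-0.038,0,0.042],"spin": 0},
  ],
)

```text
time: 21.6
tool_pos: [504.4, -47.9, 203.5]
tcp_rot: [3.139, -0.005, -0.036]
contact_force: [0.7, -4.8, 7.5]
grip_width: 30.6
finger_force: 30.0
```

Call:
jog_arm(
  targets=[
    {"xyz": [-0.035,0,0.045],"spin": 0},
    {"xyz": [-0.035,0,0.045],"spin": 0},
    {"xyz": [-0.031,0,0.047],"spin": 0},
    {"xyz": [-0.031,0,0.047],"spin": 0},
    {"xyz": [-0.029,0,0.049],"spin": 0},
    {"xyz": [-0.029,0,0.049],"spin": 0},
    {"xyz": [-0.025,0,0.051],"spin": 0},
    {"xyz": [-0.025,0,0.051],"spin": 0},
    {"xyz": [0,0,0],"spin": 0},
    {"xyz": [0,0,0],"spin": 0},
  ],
)

```text
time: 22.85
tool_pos: [484.5, -47.0, 172.5]
tcp_rot: [3.139, -0.003, -0.036]
contact_force: [-2.4, -4.5, 9.2]
grip_width: 30.3
finger_force: 30.0
```

```bash
python3 d.py -99 -76.5 164 0
```

```text
t 22.85 press tcp [-97.2 -76.5 172.5] rot [ 3.139e+00 -3.000e-03 -3.600e-02] F [-2.4 -4.5  9.2] w 30.3 ff 30.0
delta tool frac [-0.023 -0.     0.106] spin 0.04
```

The lever is at about 0.61 rad and not yet at the stop. A bit further down.

Call:
jog_arm(
  targets=[
    {"xyz": [-0.02,0,0.045],"spin": 0},
    {"xyz": [-0.01,0,0.04],"spin": 0},
    {"xyz": [0,0,0.03],"spin": 0},
    {"xyz": [0,0,0.02],"spin": 0},
    {"xyz": [0,0,0],"spin": 0},
    {"xyz": [0,0,0],"spin": 0},
    {"xyz": [0,0,0],"spin": 0},
    {"xyz": [0,0,0],"spin": 0},
    {"xyz": [0,0,0],"spin": 0},
    {"xyz": [0,0,0],"spin": 0},
  ],
)

```text
time: 24.1
tool_pos: [480.7, -46.9, 162.1]
tcp_rot: [3.139, -0.0, -0.036]
contact_force: [-9.7, -5.6, 18.1]
grip_width: 30.3
finger_force: 30.0
```

```bash
python3 d.py -99 -76.5 164 0;python3 - <<'E'
from h import *
a=bot.capture('side')[120:290,200:400];cv2.imwrite('pics/c7.png',cv2.resize(a,(700,595),interpolation=cv2.INTER_CUBIC))
E
```

```text
t 24.1 press tcp [-101.   -76.5  162.1] rot [ 3.139 -0.    -0.036] F [-9.7 -5.6 18.1] w 30.3 ff 30.0
delta tool frac [ 0.025  0.    -0.023] spin 0.04
```

View pics/c7.png

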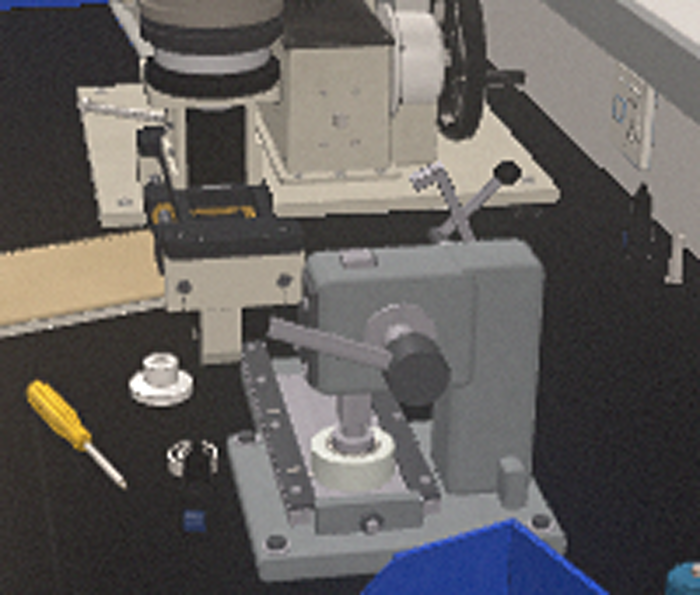

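The lever is down at its stop and the ball is held between the fingers at about crop (235,330). The force has risen to 18 N, the ram is in the housing, the catch is back, and the bystanders are undisturbed. Handing in.

```bash
python3 -c "
from plant import bot
print(bot.close_job())"
```

```text
the job is handed in; nothing more can be done
None
```

I handed the job in at about 24 s of robot time; no verdict came back. The shuttle is home under the ram, the catch is flipped back, and the gripper holds the lever down at its stop (about 0.69 rad, worked out from the arm's position). The ram is down in the housing, though I did not measure that the bearing is flush. None of the bystanders was touched.

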